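# Make up a goldsmith's job tray: three round blanks and a wire bobbin

### The job

Make up the job tray: its large compartment must end up with exactly three of the round brass blanks, counting any that are already in it, and the bobbin of wire must be slid up off its spindle and stood on end in the small compartment. Leave every square blank and the one surplus round blank where they lie, in the tray or on the mat, and do not push or tip the jar, the steel block, the file or the pliers.

Things in the scene. Friction and masses are not known exactly. Their poses are not given: they have to be found in the camera images.
- tray: shallow aluminium job tray fixed to the bench, 148 (x) x 222 (y) mm, walls 14 mm high and 4 mm thick, floor 4 mm thick. A divider wall splits it along y into a large square compartment (+y end) and a small one (-y end). Origin under its centre, on the bench
- large_compartment (a point): centre of the inner floor of the tray's large compartment, inside 140 x 140 mm (for the round blanks), axes as the tray's; the two blanks that the tray holds at the start lie here
- small_compartment (a point): centre of the inner floor of the tray's small compartment, inside 140 (x) x 70 (y) mm (for the bobbin), axes as the tray's
- mat: black rubber mat fixed to the bench, 170 (x) x 222 (y) x 4 mm thick, where the six other blanks lie. Origin under its centre, on the bench. Mat and tray are on different sides (left and right) of the robot's x axis, either way round
- spindle: fixed upright spindle between mat and tray: steel foot 68 mm across and 12 mm high, with a plain 9 mm post whose top is 66 mm above the bench. Origin at the foot's underside, z along the post
- bobbin: bobbin of copper wire, 36 mm high: two grey flanges 50 mm across and 4 mm thick with the winding, 45 mm across, between them; 16 mm through bore. Loose on the spindle at the start, its lower flange on the foot (underside at 12 mm), the post standing 18 mm out of its top. About 0.15 kg. Origin at the centre of its underside, z along its axis. The ends are alike, so either may be down
- bobbin_center (a point): the middle of the bobbin, on its axis, 18 mm above its underside
- jar: bystander: glass jar, 66 mm across and 85 mm high, with needle files standing up to 155 mm above the bench. Loose. Origin at the centre of its underside
- block: bystander: steel doming block, 50 mm cube, loose. Origin at the centre of its underside
- file: bystander: hand file with a wooden handle, 240 mm long along its y (handle to -y), 24 mm wide and high, loose, at the far side of the work. Origin at mid-length, on the bench
- pliers: bystander: pliers with blue handles, 145 mm long along their y (jaws to +y), 62 mm wide, 16 mm high, loose, at the far side of the work. Origin near the pivot, on the bench
- round1: round brass blank, plain disc 38 mm across and 8 mm thick, about 60 g, loose, lying flat in the tray or on the mat. Origin at the centre of its underside
- round2: round brass blank, plain disc 38 mm across and 8 mm thick, about 60 g, loose, lying flat in the tray or on the mat. Origin at the centre of its underside
- round3: round brass blank, plain disc 38 mm across and 8 mm thick, about 60 g, loose, lying flat in the tray or on the mat. Origin at the centre of its underside
- round4: round brass blank, plain disc 38 mm across and 8 mm thick, about 60 g, loose, lying flat in the tray or on the mat. Origin at the centre of its underside
- square1: square brass blank, 34 x 34 mm and 8 mm thick, about 60 g, loose, lying flat in the tray or on the mat. Origin at the centre of its underside, x and y along its sides
- square2: square brass blank, 34 x 34 mm and 8 mm thick, about 60 g, loose, lying flat in the tray or on the mat. Origin at the centre of its underside, x and y along its sides
- square3: square brass blank, 34 x 34 mm and 8 mm thick, about 60 g, loose, lying flat in the tray or on the mat. Origin at the centre of its underside, x and y along its sides
- square4: square brass blank, 34 x 34 mm and 8 mm thick, about 60 g, loose, lying flat in the tray or on the mat. Origin at the centre of its underside, x and y along its sides
Mind the look-alikes: they are no part of the job. What is shaped like the round2 but red is not meant. What is shaped like the round1 but orange is not meant.

How it is judged:
By the outcome, as a careful person would: the job done as asked, in the order asked, and still so for the second after the job is handed in, with the robot touching nothing.
It also fails if it takes over 72 s, if anything falls off the work surface, if the arm or the gripper's body presses on something with over 40 N, if the wrist force passes 120 N, or if a joint passes its speed limit or range.

### The arm

A 6-joint arm with a two-finger parallel gripper is mounted at the origin on the work surface. World frame = base frame: x ahead of the robot, y to its left, z up, the work surface at z = 0. Lengths are in m, angles in rad, forces in N, time in s.
With the tool pointing down it reaches from about 0.4 to 0.825 m from the base axis. Payload 7 kg.
Tool frame: the origin (TCP) lies at the very end of the fingers, on their centre line; the grasp point (between the pads) lies 19 mm behind it; z points along the fingers, y is the line along which they close (so a half turn about z gives the same grasp; the last joint's range is limited). The gripper opens to 88 mm and grips with 3 to 60 N. Pads are 19 mm wide; open, the fingers measure 130 mm over their backs; the gripper's body (78 mm by 193 mm) begins 47 mm behind the grasp point.
Start: joints at [-0.927, 0.359, 0.012, 0, -1.224, -0.288], TCP at [0.235, -0.633, 0.227] pointing down, gripper open.
Joint ranges: [-3.07, 3.07], [-1.43, 2.12], [-1.02, 1.25], [-3.03, 1.67], [-3.05, -0], [-3.03, 3.03]. Speed limits (rad/s): [2.39, 2.39, 3.01, 3.14, 3.14, 3.14].

### API

Orientations are given as [roll, pitch, yaw] about the fixed x, y, z axes, in that order (R = Rz(yaw) Ry(pitch) Rx(roll)).
In Python, from rig import telemetry, cams, env gives the robot as it stands. The module is installed in compiled form; this text tells all that it offers.
- The arm moves only by the tool move_arm, never from a script. Its argument "series" is a list that holds one entry, the list of rows, each a list of 7 numbers: the shift along the tool's x, y, z normalised to -1 to 1, where 1 is 0.25 m, then the turn, a rotation vector about the tool's x, y, z normalised to -1 to 1, where 1 is 45 degrees, then the opening, from 0 (shut) to 1 (fully open). A call has exactly 8 rows; each row is the pose to reach, as a shift and turn from the pose commanded when the call began, along the tool's axes at that moment; what a row does not reach only later rows make up. A row lasts 1/12 s, in which the tool goes at most 41.7 mm and 7.16 degrees, less where a joint would pass 70% of its speed; a pose out of reach is approached as far as the arm can. A call with a number of a shift or a turn outside -1 to 1 is refused whole. A call with a gripper value outside its range is refused whole. The fingers move at their own pace and stop on an object; "grip_force" is the grip in N (left out, the last holds). Time passes only in rows, so rows that repeat a pose let the fingers close, or fill a call up. It gives the time, the measured TCP pose, the force, the opening and the grip force at its end, in the units of the state.
- telemetry.get_obs(): the state, without advancing time (a new reading comes with each control period).
- cams.capture(name): name is "side" or "top"; returns the picture (420x560x3 uint8, red, green, blue); there is no depth.
- cams.get_calibration(name): a dict with "mtx" (3x3 intrinsics, pixels), "position" and "orientation" of the camera in the world. Camera axes: x right, y up, looking along -z (the intrinsics and any distortion apply to the point x, -y, -z); pixel columns grow to the right and rows downward; lengths in m; the calibration is good to about 2 mm. A picture is of the moment at which its call begins. get_calibration takes no time and is no camera call.
- env.job_done(): hands the job in; it is judged then, once.
Trained networks look in the newest picture that a camera, given by its name, has taken for a name from the list of things; names that differ only in an ending like _2 or _b are one class to them, and where a whole thing is asked for, a point or a joint stands for the part that bears it (a point fixed in the world has none). Each returns a list of dicts, best first, with "conf" (0 to 1); they miss things now and then, are a little off and sometimes report something else, mostly with a low value. They report only what shows in the picture. A call takes as long as a camera call. They do not tell look-alikes from the thing itself.
- cams.boxes_of(camera, target): "centre" ([column, row] in pixels, amid what is visible of it).
- cams.cut_out(camera, target): "pixels" (420x560 bool, what is visible of it) and "centre" ([column, row] in pixels, amid what is visible of it).
The state is a dict: "time": time; "joints": joint angles; "joint_vel": joint speeds; "joint_efforts": joint torques, N m; "tcp_pos": TCP position; "tcp_rot": TCP orientation; "force": force on the tool from outside, world axes, zero at the start; "ft_torque": the same for the moment, N m; "width": opening from 0.0 (shut) to 1.0 (fully open); "grip_force": force on a finger pad.
Only numpy, scipy, OpenCV 4.12 (cv2) and the standard library are available. Lean on these libraries where they do the work, as an engineer would, in place of code of your own. Each camera call takes 0.05 s, during which the arm holds its last target. There are 200 camera calls.

## Working session

There is one attempt and no reset: what is moved stays moved. The work goes in short steps, Python scripts to look and compute and a tool call to move; the robot and the scene stay as the last step left them, time stands still between calls to the robot, and variables do not carry over. Pictures are saved under pics/ and viewed, at most 10 in all, crops included, and the job is handed in when it is done.

Besides the shell and the picture viewer there is one more tool, called after "Request:" as name(argument=value, ...) on one line, values as JSON. move_arm: Moves the arm, as the interface text tells. Scaled input: -1 to 1 covers 0.25 m each way for a shift and 45 degrees each way for a turn. Its arguments: {"type":"object","properties":{"series":{"type":"array","items":{"type":"array","items":{"type":"array","items":{"type":"number"}}}},"grip_force":{"type":"number"}},"required":["series"]}

```bash
mkdir -p pics; ls
python3 - <<'E'
from rig import telemetry,cams,env
import cv2,numpy as np
np.set_printoptions(precision=4,suppress=True)
for n in("top","side"):
    im=cams.capture(n); cv2.imwrite(f"pics/{n}0.png",im[:,:,::-1]); c=cams.get_calibration(n); print(n,c)
print(telemetry.get_obs())
E
```

```text
pics
top {'mtx': array([[387.7706,   0.    , 278.471 ],
       [  0.    , 387.7706, 215.7996],
       [  0.    ,   0.    ,   1.    ]]), 'position': array([0.4562, 0.0189, 0.8064]), 'orientation': array([ 0.0901, -0.011 , -1.5689])}
side {'mtx': array([[403.1848,   0.    , 273.2471],
       [  0.    , 403.1848, 204.2921],
       [  0.    ,   0.    ,   1.    ]]), 'position': array([0.2881, 0.6599, 0.5271]), 'orientation': array([ 0.9705,  0.0165, -2.7846])}
{'time': 0.1, 'joints': array([-0.9269,  0.3593,  0.0112, -0.0003, -1.2241, -0.2881]), 'joint_vel': array([-0.0002, -0.0021,  0.001 ,  0.0009, -0.0019,  0.0002]), 'joint_efforts': array([ -0.0022, -58.4163,  29.3753,   7.0155,   0.0101,  -0.    ]), 'tcp_pos': array([ 0.235 , -0.6324,  0.2257]), 'tcp_rot': array([ 3.1402, -0.0001, -2.7859]), 'force': array([-0.0548,  0.1169, -0.3619]), 'ft_torque': array([ 0.0743,  0.0532, -0.008 ]), 'grip_force': 0.0, 'width': 1.0028124359450532}
```

View pics/top0.png

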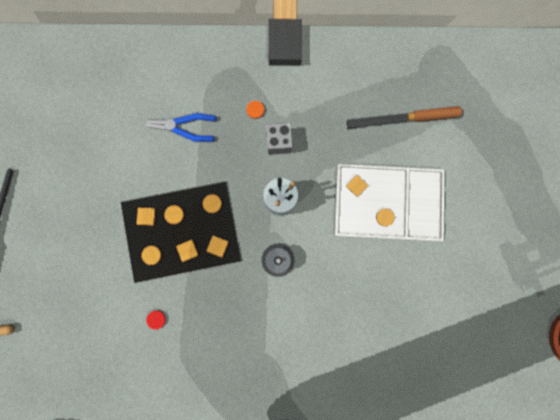

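View pics/side0.png

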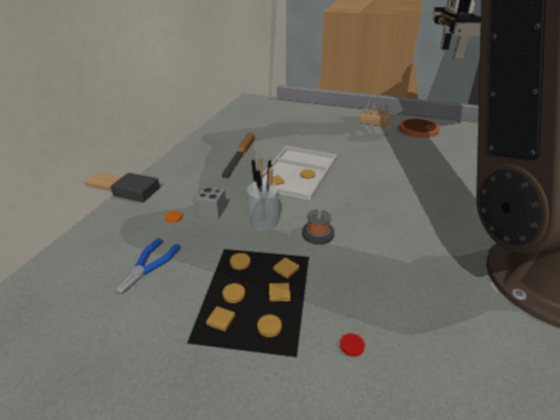

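The top view shows the tray on the right, with a square at (357,186) and a round at (386,217). The mat is on the left, with rounds at (212,203), (174,214) and (151,255). The bobbin is at (278,260) and the jar at (281,195). The red and orange discs lie outside the mat and tray. The side view agrees, so two rounds have to be moved.

```bash
cat > h.py <<'E'
from rig import telemetry,cams,env
import cv2,numpy as np
from scipy.spatial.transform import Rotation as R
np.set_printoptions(precision=4,suppress=True)
def cam(n):
    c=cams.get_calibration(n); return c['mtx'],np.array(c['position']),R.from_euler('xyz',c['orientation']).as_matrix()
def ray(n,px):
    K,p,M=cam(n); d=np.linalg.inv(K)@[px[0],px[1],1]; d=M@(d*[1,-1,-1]); return p,d/np.linalg.norm(d)
def onplane(n,px,z):
    p,d=ray(n,px); return p+d*(z-p[2])/d[2]
def proj(n,X):
    K,p,M=cam(n); q=(M.T@(np.array(X)-p))*[1,-1,-1]; q=K@q; return q[:2]/q[2]
def tri(a,b):
    A=[];B=[]
    for n,px in(("top",a),("side",b)):
        p,d=ray(n,px); P=np.eye(3)-np.outer(d,d); A.append(P);B.append(P@p)
    x=np.linalg.lstsq(np.vstack(A),np.hstack(B),rcond=None)[0]
    return x,[np.linalg.norm(A[i]@x-B[i]) for i in(0,1)]
def go(xyz,yaw):
    "units for a move to world xyz, tool down, yaw"
    o=telemetry.get_obs(); M=R.from_euler('xyz',o['tcp_rot']).as_matrix()
    G=R.from_euler('xyz',[np.pi,0,yaw]).as_matrix()
    print('from',o['tcp_pos'],o['tcp_rot'],'shift',M.T@(np.array(xyz)-o['tcp_pos'])/.25,'turn',R.from_matrix(M.T@G).as_rotvec()/(np.pi/4))
E
python3 - <<'E'
from h import *
for t in("round1","square1","bobbin","tray","spindle","mat","jar","block"):
    D={}
    for n in("top","side"):
        D[n]=[d for d in cams.cut_out(n,t) if d['conf']>.3]
    print(t)
    for a in D['top']:
        m=a['pixels'].astype(np.uint8); r=cv2.minAreaRect(cv2.findNonZero(m))
        s=''
        best=None
        for b in D['side']:
            x,e=tri(a['centre'],b['centre'])
            if best is None or e[0]<best[1][0]: best=(x,e,b['centre'],b['conf'])
        print('  top',np.round(a['centre'],1),round(a['conf'],2),'z.01:',onplane('top',a['centre'],.008),'rect',np.round(r[0],1),np.round(r[1],1),round(r[2],1),'tri',best and (best[0],round(best[1][0],4),np.round(best[2],1)))
E
```

```text
round1
  top [150.2 252.7] 0.77 z.01: [0.4519 0.2721 0.008 ] rect [151.  254.5] [17. 18.] 90.0 tri (array([0.45  , 0.2719, 0.0068]), np.float64(0.002), array([269.8, 325.3]))
  top [212.2 203.2] 0.71 z.01: [0.5541 0.1474 0.008 ] rect [211.5 203. ] [17.7 16.3] 45.0 tri (array([0.5558, 0.148 , 0.0082]), np.float64(0.0018), array([239. , 259.5]))
  top [157.1 318.9] 0.58 z.01: [0.3194 0.2541 0.008 ] rect [155.8 318.8] [17.7 18.4] 45.0 tri (array([0.3186, 0.2561, 0.0014]), np.float64(0.0004), array([352.2, 343.1]))
  top [387.3 216.4] 0.53 z.01: [ 0.5278 -0.2154  0.008 ] rect [385. 217.] [16. 16.] 90.0 tri (array([ 0.5297, -0.2185, -0.0031]), np.float64(0.001), array([307.3, 174.9]))
  top [254.3 106.7] 0.53 z.01: [0.7604 0.0619 0.008 ] rect [255. 109.] [16. 16.] 90.0 tri (array([ 0.7656,  0.0624, -0.0085]), np.float64(0.0011), array([171.4, 219.8]))
  top [170.9 213. ] 0.51 z.01: [0.5335 0.2321 0.008 ] rect [174. 214.] [18. 18.] 90.0 tri (array([0.533 , 0.2315, 0.0099]), np.float64(0.0004), array([232.2, 292.9]))
square1
  top [149.4 216.7] 0.84 z.01: [0.5257 0.276  0.008 ] rect [145.5 
[... 1328 characters left out ...]
indle
  top [279.  262.7] 0.92 z.01: [0.4321 0.009  0.008 ] rect [277. 260.] [32. 30.] 90.0 tri (array([ 0.4361,  0.0099, -0.0221]), np.float64(0.0051), array([316.9, 241.3]))
mat
  top [178.5 227.1] 0.92 z.01: [0.5044 0.2157 0.008 ] rect [179.5 231.7] [ 83.2 110.2] 79.0 tri (array([ 0.5025,  0.2217, -0.0212]), np.float64(0.0038), array([253.5, 305.9]))
jar
  top [276.1 196.1] 0.79 z.01: [0.5694 0.0152 0.008 ] rect [280.  196.5] [37. 34.] 90.0 tri (array([0.5622, 0.0154, 0.0581]), np.float64(0.0001), array([261.9, 200.5]))
block
  top [278.6 140.7] 0.73 z.01: [0.687  0.0103 0.008 ] rect [279. 138.] [30. 26.] 90.0 tri (array([0.6851, 0.0107, 0.018 ]), np.float64(0.001), array([212. , 204.2]))
```

```bash
cat > m.py <<'E'
from h import *
def blobs(n,lo,hi,amin=60):
    im=cams.capture(n); hsv=cv2.cvtColor(im,cv2.COLOR_RGB2HSV); m=cv2.inRange(hsv,np.array(lo),np.array(hi))
    k,l,s,c=cv2.connectedComponentsWithStats(m); return [(c[i],s[i,4]) for i in range(1,k) if amin<s[i,4]<900]
E
python3 - <<'E'
from m import *
T=blobs("top",(15,110,90),(28,255,255));S=blobs("side",(15,110,90),(28,255,255))
for a,n in T:
    z=.012 if a[0]<300 else .012
    p=onplane("top",a,.010); q=proj("side",p)
    r=min(S,key=lambda s:np.hypot(*(s[0]-q))); x,e=tri(a,r[0])
    print(a,n,'plane',p,'pred',q,'side',r[0],r[1],'tri',x,round(e[0],4))
for n in("top","side"):
    for t in("tray","mat","bobbin","spindle","jar"):
        d=cams.cut_out(n,t)
        if not d: continue
        m=d[0]['pixels'].astype(np.uint8); c=max(cv2.findContours(m,0,2)[0],key=cv2.contourArea); M=cv2.moments(c)
        print(n,t,round(d[0]['conf'],2),np.array([M['m10'],M['m01']])/M['m00'],cv2.boundingRect(c))
        if t=="tray":
            a=cv2.approxPolyDP(cv2.convexHull(c),4,True)[:,0]; print(a.tolist()); print([onplane(n,p,.014)[:2] for p in a])
im=cams.capture("side"); c1=cv2.resize(im[180:260,260:360],None,fx=6,fy=6,interpolation=cv2.INTER_CUBIC)[:480,:]
im=cams.capture("top"); c2=cv2.resize(im[225:295,245:315],None,fx=6,fy=6,interpolation=cv2.INTER_CUBIC)
cv2.imwrite("pics/crop1.png",cv2.hconcat([c1[:420,:380],c2])[:,:,::-1])
E
```

```text
[284.6406   8.9633] 409 plane [ 0.9783 -0.0023  0.01  ] pred [110.4547 182.4686] side [101.3986 180.902 ] 296 tri [0.9887 0.0022 0.0111] 0.0104
[356.69   185.4803] 229 plane [ 0.592  -0.1525  0.01  ] pred [276.3537 178.9298] side [274.25   178.2845] 116 tri [ 0.5943 -0.1513  0.0118] 0.0027
[211.468  203.1886] 297 plane [0.5539 0.1486 0.01  ] pred [240.6856 259.3582] side [239.6136 260.7652] 264 tri [0.5551 0.1495 0.0066] 0.0008
[173.3185 214.2484] 314 plane [0.5308 0.2265 0.01  ] pred [234.369  291.1513] side [233.3086 292.5429] 350 tri [0.5317 0.2276 0.0071] 0.0007
[145.097  215.8242] 330 plane [0.5273 0.2843 0.01  ] pred [221.1739 316.6475] side [220.0204 318.0295] 441 tri [0.5283 0.2854 0.0074] 0.0007
[385.0261 217.0696] 230 plane [ 0.5262 -0.2101  0.01  ] pred [308.2281 172.2637] side [307.2088 173.5055] 91 tri [ 0.5278 -0.2111  0.0054] 0.0012
[216.9119 246.0031] 318 plane [0.4658 0.136  0.01  ] pred [286.8231 265.6952] side [285.7148 267.1477] 298 tri [0.4667 0.1367 0.0066] 0.0009
[186.5301 250.3464] 332 plane [0.4569 0.1977 0.01  ] pred [280.1856 290.1139] side [279.0306 291.69
[... 520 characters left out ...]
7, -0.1055])]
top mat 0.97 [179.8926 231.324 ] (121, 181, 120, 102)
top bobbin 0.95 [277.6388 259.8133] (266, 248, 25, 25)
top spindle 0.98 [277.656  259.6056] (262, 244, 32, 32)
top jar 0.82 [280.1339 196.1978] (264, 178, 33, 38)
side tray 0.57 [301.9455 170.8465] (272, 146, 65, 55)
[[287, 146], [336, 155], [309, 200], [279, 192], [272, 162]]
[array([ 0.6238, -0.3279]), array([ 0.4794, -0.3183]), array([ 0.4869, -0.0822]), array([ 0.5631, -0.0918]), array([ 0.6308, -0.2249])]
side mat 0.94 [253.413 303.797] (188, 249, 121, 109)
side bobbin 0.71 [318.0888 223.5324] (307, 209, 24, 29)
side spindle 0.53 [317.9538 237.3435] (302, 227, 33, 19)
side jar 0.86 [262.7288 199.1124] (246, 157, 33, 74)
```

View pics/crop1.png

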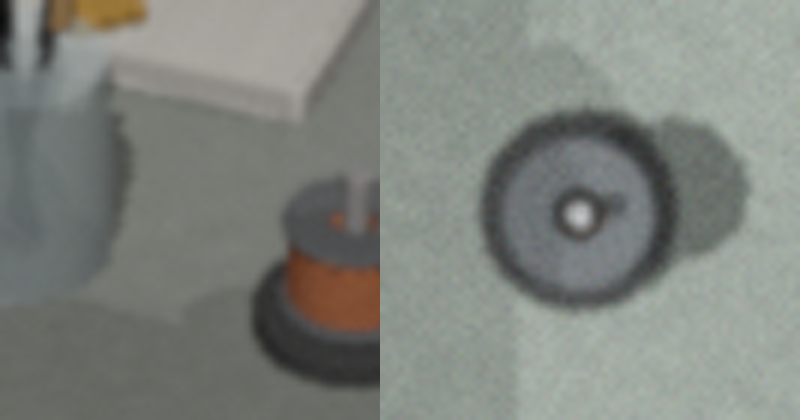

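The crops show the bobbin resting on the spindle foot, centred in the top view near (278,260). The tray is turned about -2.5°. First transit.

Request:
move_arm(series=[[[-0.957,0.625,0,0,0,-0.49,0.6],[-0.957,0.625,0,0,0,-0.49,0.6],[-0.957,0.625,0,0,0,-0.49,0.6],[-0.957,0.625,0,0,0,-0.49,0.6],[-0.957,0.625,0,0,0,-0.49,0.6],[-0.957,0.625,0,0,0,-0.49,0.6],[-0.957,0.625,0,0,0,-0.49,0.6],[-0.957,0.625,0,0,0,-0.49,0.6]]], grip_force=25)

```text
time: 2.27
tcp_pos: [0.4081, -0.399, 0.2271]
tcp_rot: [-3.14, 0.001, -2.397]
force: [-0.3, -0.5, 0.2]
width: 0.604
grip_force: 0.0
```

Run:
```python
from h import *
go([.448,-.12,.227],-2.4)
p=onplane("top",[277.8,259.8],.048); print(p, onplane("top",[277.65,259.6],.006), proj("side",p-[0,0,.014]))
```

```text
from [ 0.4081 -0.399   0.2271] [-3.1405  0.0013 -2.3966] shift [-0.8738  0.7121  0.0006] turn [-0.0014  0.0016  0.0043]
[0.4389 0.0118 0.048 ] [0.4383 0.0117 0.006 ] [319.0673 220.3794]
```

Request:
move_arm(series=[[[-0.87,0.71,0,0,0,0,0.6],[-0.87,0.71,0,0,0,0,0.6],[-0.87,0.71,0,0,0,0,0.6],[-0.87,0.71,0,0,0,0,0.6],[-0.87,0.71,0,0,0,0,0.6],[-0.87,0.71,0,0,0,0,0.6],[-0.87,0.71,0,0,0,0,0.6],[-0.87,0.71,0,0,0,0,0.6]]])

```text
time: 2.93
tcp_pos: [0.4465, -0.1212, 0.2272]
tcp_rot: [-3.141, 0.002, -2.397]
force: [-0.0, -0.1, 0.3]
width: 0.599
grip_force: 0.0
```

Request:
move_arm(series=[[[-0.75,0.81,0,0,0,0,0.6],[-0.75,0.81,0,0,0,0,0.6],[-0.75,0.81,0,0,0,0,0.6],[-0.75,0.81,0,0,0,0,0.6],[-0.75,0.81,0,0,0,0,0.6],[-0.75,0.81,0,0,0,0,0.6],[-0.75,0.81,0,0,0,0,0.6],[-0.75,0.81,0,0,0,0,0.6]]])

```text
time: 3.6
tcp_pos: [0.4479, 0.1548, 0.2267]
tcp_rot: [-3.142, 0.001, -2.397]
force: [1.0, -0.7, 0.2]
width: 0.6
grip_force: 0.0
```

Run:
```python
from h import *
go([.448,.271,.06],-2.4)
```

```text
from [0.4479 0.1548 0.2267] [-3.1415  0.0012 -2.3974] shift [-0.3142  0.3418  0.6672] turn [-0.0001  0.0015  0.0033]
```

Request:
move_arm(series=[[[-0.314,0.342,0.2,0,0,0,0.6],[-0.314,0.342,0.3,0,0,0,0.6],[-0.314,0.342,0.5,0,0,0,0.6],[-0.314,0.342,0.667,0,0,0,0.6],[-0.314,0.342,0.667,0,0,0,0.6],[-0.314,0.342,0.667,0,0,0,0.6],[-0.314,0.342,0.667,0,0,0,0.6],[-0.314,0.342,0.667,0,0,0,0.6]]])

```text
time: 4.27
tcp_pos: [0.4483, 0.2667, 0.0606]
tcp_rot: [-3.141, -0.0, -2.4]
force: [-0.8, 0.6, 0.6]
width: 0.6
grip_force: 0.0
```

Run:
```python
from h import *
go([.448,.271,.007],-2.4)
im=cams.capture("side"); cv2.imwrite("pics/s1.png",cv2.resize(im[220:380,190:390],None,fx=3,fy=3)[:,:,::-1])
```

```text
from [0.4483 0.2667 0.0606] [-3.141  -0.0004 -2.4005] shift [-0.0109  0.0135  0.2144] turn [-0.0008 -0.0004 -0.0006]
```

View pics/s1.png

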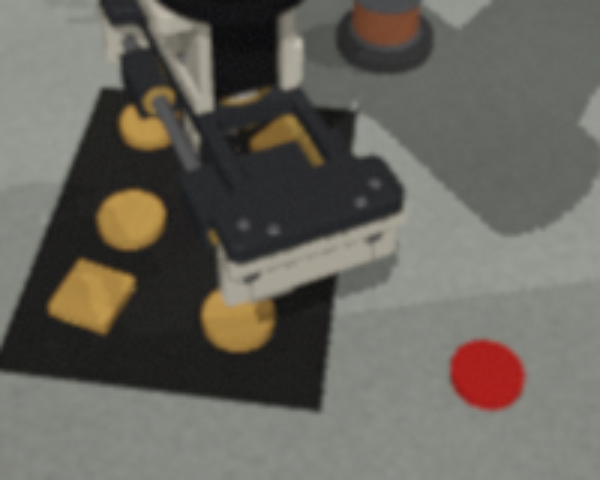

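Request:
move_arm(series=[[[0,0,0.05,0,0,0,0.6],[0,0,0.1,0,0,0,0.6],[0,0,0.15,0,0,0,0.6],[0,0,0.18,0,0,0,0.6],[0,0,0.2,0,0,0,0.6],[0,0,0.212,0,0,0,0.6],[0,0,0.212,0,0,0,0.6],[0,0,0.212,0,0,0,0.6]]])

```text
time: 4.98
tcp_pos: [0.4481, 0.2672, 0.0075]
tcp_rot: [3.142, 0.001, -2.401]
force: [-0.2, -0.4, 1.0]
width: 0.603
grip_force: 0.0
```

Request:
move_arm(series=[[[0,0,0,0,0,0,0.35],[0,0,0,0,0,0,0.35],[0,0,0,0,0,0,0.35],[0,0,0,0,0,0,0.35],[0,0,0,0,0,0,0.35],[0,0,0,0,0,0,0.35],[0,0,0,0,0,0,0.35],[0,0,0,0,0,0,0.35]]], grip_force=25)

```text
time: 5.65
tcp_pos: [0.4479, 0.2673, 0.0072]
tcp_rot: [3.142, 0.001, -2.401]
force: [-2.2, 0.2, 5.7]
width: 0.417
grip_force: 25.0
```

Request:
move_arm(series=[[[0,0,-0.1,0,0,0,0.35],[0,0,-0.25,0,0,0,0.35],[0,0,-0.4,0,0,0,0.35],[0,0,-0.55,0,0,0,0.35],[0,0,-0.7,0,0,0,0.35],[0,0,-0.86,0,0,0,0.35],[0,0,-0.86,0,0,0,0.35],[0,0,-0.86,0,0,0,0.35]]])

```text
time: 6.32
tcp_pos: [0.4484, 0.2677, 0.2241]
tcp_rot: [3.141, 0.005, -2.401]
force: [0.3, 0.4, -2.5]
width: 0.417
grip_force: 25.0
```

Run:
```python
from h import *
go([.49,.06,.222],-2.4); go([.533,-.151,.222],-2.4)
```

```text
from [0.4484 0.2677 0.2241] [ 3.1408  0.005  -2.401 ] shift [ 0.438  -0.7255  0.0058] turn [ 0.001   0.0064 -0.0012]
from [0.4484 0.2677 0.2241] [ 3.1408  0.005  -2.401 ] shift [ 0.8806 -1.4645  0.0029] turn [ 0.001   0.0064 -0.0012]
```

Request:
move_arm(series=[[[0.1,-0.16,0,0,0,0,0.35],[0.2,-0.33,0,0,0,0,0.35],[0.44,-0.732,0,0,0,0,0.35],[0.44,-0.732,0,0,0,0,0.35],[0.44,-0.732,0,0,0,0,0.35],[0.44,-0.732,0,0,0,0,0.35],[0.44,-0.732,0,0,0,0,0.35],[0.44,-0.732,0,0,0,0,0.35]]])

```text
time: 6.98
tcp_pos: [0.4894, 0.0569, 0.2205]
tcp_rot: [3.141, -0.002, -2.403]
force: [0.6, 0.8, -0.4]
width: 0.415
grip_force: 25.0
```

Request:
move_arm(series=[[[0.1,-0.16,0,0,0,0,0.35],[0.2,-0.33,0,0,0,0,0.35],[0.44,-0.732,0,0,0,0,0.35],[0.44,-0.732,0,0,0,0,0.35],[0.44,-0.732,0,0,0,0,0.35],[0.44,-0.732,0,0,0,0,0.35],[0.44,-0.732,0,0,0,0,0.35],[0.44,-0.732,0,0,0,0,0.35]]])

```text
time: 7.65
tcp_pos: [0.5322, -0.1508, 0.2208]
tcp_rot: [3.14, -0.001, -2.401]
force: [-0.3, 1.0, -1.5]
width: 0.416
grip_force: 25.0
```

Run:
```python
from h import *
go([.533,-.151,.04],-2.4)
```

```text
from [ 0.5322 -0.1508  0.2208] [ 3.1403 -0.001  -2.4011] shift [-0.0028 -0.0038  0.7232] turn [ 0.0017 -0.0013 -0.0014]
```

Request:
move_arm(series=[[[0,0,0.1,0,0,0,0.35],[0,0,0.25,0,0,0,0.35],[0,0,0.4,0,0,0,0.35],[0,0,0.55,0,0,0,0.35],[0,0,0.68,0,0,0,0.35],[0,0,0.74,0,0,0,0.35],[0,0,0.74,0,0,0,0.35],[0,0,0.74,0,0,0,0.35]]])

```text
time: 8.32
tcp_pos: [0.5322, -0.15, 0.0365]
tcp_rot: [3.141, -0.001, -2.398]
force: [0.5, -0.3, -0.7]
width: 0.418
grip_force: 25.0
```

Request:
move_arm(series=[[[0,0,0.03,0,0,0,0.35],[0,0,0.06,0,0,0,0.35],[0,0,0.08,0,0,0,0.35],[0,0,0.092,0,0,0,0.35],[0,0,0.1,0,0,0,0.35],[0,0,0.104,0,0,0,0.35],[0,0,0.104,0,0,0,0.35],[0,0,0.104,0,0,0,0.35]]])

```text
time: 8.98
tcp_pos: [0.5324, -0.1518, 0.011]
tcp_rot: [-3.141, 0.0, -2.401]
force: [-0.2, 0.5, -0.7]
width: 0.417
grip_force: 25.0
```

Request:
move_arm(series=[[[0,0,0.005,0,0,0,0.35],[0,0,0.01,0,0,0,0.35],[0,0,0.01,0,0,0,0.35],[0,0,0.01,0,0,0,0.53],[0,0,0.01,0,0,0,0.53],[0,0,0.01,0,0,0,0.53],[0,0,0.01,0,0,0,0.53],[0,0,0.01,0,0,0,0.53]]])

```text
time: 9.65
tcp_pos: [0.5324, -0.1517, 0.0084]
tcp_rot: [-3.141, 0.0, -2.401]
force: [0.4, -0.4, 1.1]
width: 0.529
grip_force: 0.0
```

Request:
move_arm(series=[[[0,0,-0.03,0,0,0,0.53],[0,0,-0.1,0,0,0,0.53],[0,0,-0.25,0,0,0,0.53],[0,0,-0.4,0,0,0,0.53],[0,0,-0.55,0,0,0,0.53],[0,0,-0.7,0,0,0,0.53],[0,0,-0.84,0,0,0,0.53],[0,0,-0.84,0,0,0,0.53]]])

```text
time: 10.32
tcp_pos: [0.5358, -0.1524, 0.2271]
tcp_rot: [-3.132, 0.008, -2.4]
force: [1.5, -0.3, 0.1]
width: 0.533
grip_force: 0.0
```

Run:
```python
from h import *
go([.5545,.149,.222],-2.4)
```

```text
from [ 0.5358 -0.1524  0.2271] [-3.132   0.008  -2.3997] shift [-0.8697  0.8384  0.0195] turn [-0.0122  0.0101  0.0003]
```

Request:
move_arm(series=[[[-0.877,0.827,0,0,0,0,0.6],[-0.877,0.827,0,0,0,0,0.6],[-0.877,0.827,0,0,0,0,0.6],[-0.877,0.827,0,0,0,0,0.6],[-0.877,0.827,0,0,0,0,0.6],[-0.877,0.827,0,0,0,0,0.6],[-0.877,0.827,0,0,0,0,0.6],[-0.877,0.827,0,0,0,0,0.6]]])

```text
time: 10.98
tcp_pos: [0.5549, 0.1537, 0.2188]
tcp_rot: [-3.142, 0.001, -2.398]
force: [-0.1, -0.5, -0.5]
width: 0.598
grip_force: 0.0
```

Run:
```python
from m import *
T=blobs("top",(15,110,90),(28,255,255))
for a,n in T: print(a,n,onplane("top",a,.010))
go([.5545,.149,.04],-2.4)
```

```text
[254.4709 108.8889] 189 [0.7549 0.0614 0.01  ]
[356.482 185.518] 222 [ 0.5919 -0.152   0.01  ]
[211.5077 203.195 ] 323 [0.5539 0.1485 0.01  ]
[176.75   215.6902] 184 [0.5278 0.2194 0.01  ]
[356.6667 213.12  ] 225 [ 0.5342 -0.1515  0.01  ]
[384.8678 217.0396] 227 [ 0.5262 -0.2098  0.01  ]
[216.9887 246.0028] 353 [0.4658 0.1358 0.01  ]
[186.5465 250.3521] 355 [0.4568 0.1977 0.01  ]
[  6.6761 328.7042] 71 [0.3005 0.5519 0.01  ]
from [0.5548 0.1532 0.2186] [ 3.1416  0.0008 -2.3971] shift [ 0.0128 -0.0116  0.7142] turn [0.     0.001  0.0037]
```

Request:
move_arm(series=[[[0.01,-0.01,0.1,0,0,0,0.6],[0.01,-0.01,0.25,0,0,0,0.6],[0.01,-0.01,0.4,0,0,0,0.6],[0.01,-0.01,0.55,0,0,0,0.6],[0.01,-0.01,0.68,0,0,0,0.6],[0.01,-0.01,0.73,0,0,0,0.6],[0.01,-0.01,0.73,0,0,0,0.6],[0.01,-0.01,0.73,0,0,0,0.6]]])

```text
time: 11.7
tcp_pos: [0.5544, 0.1448, 0.0359]
tcp_rot: [-3.141, -0.001, -2.401]
force: [-0.4, 0.8, 0.6]
width: 0.6
grip_force: 0.0
```

Run:
```python
from m import *
go([.5545,.149,.007],-2.4)
```

```text
from [0.5544 0.1448 0.0359] [-3.1415 -0.0014 -2.4009] shift [-0.0118  0.012   0.1154] turn [-0.0001 -0.0018 -0.0011]
```

Request:
move_arm(series=[[[-0.012,0.012,0.02,0,0,0,0.6],[-0.012,0.012,0.04,0,0,0,0.6],[-0.012,0.012,0.06,0,0,0,0.6],[-0.012,0.012,0.08,0,0,0,0.6],[-0.012,0.012,0.1,0,0,0,0.6],[-0.012,0.012,0.115,0,0,0,0.6],[-0.012,0.012,0.115,0,0,0,0.6],[-0.012,0.012,0.115,0,0,0,0.6]]])

```text
time: 12.37
tcp_pos: [0.5544, 0.1494, 0.0067]
tcp_rot: [3.142, -0.001, -2.401]
force: [0.5, 0.1, 0.2]
width: 0.599
grip_force: 0.0
```

Request:
move_arm(series=[[[0,0,0,0,0,0,0.35],[0,0,0,0,0,0,0.35],[0,0,0,0,0,0,0.35],[0,0,0,0,0,0,0.35],[0,0,0,0,0,0,0.35],[0,0,0,0,0,0,0.35],[0,0,0,0,0,0,0.35],[0,0,0,0,0,0,0.35]]])

```text
time: 13.03
tcp_pos: [0.5547, 0.1496, 0.0073]
tcp_rot: [-3.141, 0.0, -2.401]
force: [0.1, -0.1, 2.1]
width: 0.421
grip_force: 25.0
```

Request:
move_arm(series=[[[0,0,-0.1,0,0,0,0.35],[0,0,-0.25,0,0,0,0.35],[0,0,-0.4,0,0,0,0.35],[0,0,-0.55,0,0,0,0.35],[0,0,-0.7,0,0,0,0.35],[0,0,-0.86,0,0,0,0.35],[0,0,-0.86,0,0,0,0.35],[0,0,-0.86,0,0,0,0.35]]])

```text
time: 13.7
tcp_pos: [0.5557, 0.1502, 0.2248]
tcp_rot: [-3.141, 0.005, -2.401]
force: [0.1, -0.8, -2.4]
width: 0.416
grip_force: 25.0
```

Run:
```python
from m import *
go([.575,-.03,.222],-2.4)
go([.586,-.21,.222],-2.4)
```

```text
from [0.5557 0.1502 0.2248] [-3.1407  0.0054 -2.4009] shift [ 0.4294 -0.5842  0.0094] turn [-0.0011  0.0069 -0.0012]
from [0.5557 0.1502 0.2248] [-3.1407  0.0054 -2.4009] shift [ 0.8828 -1.1453  0.0074] turn [-0.0011  0.0069 -0.0012]
```

Request:
move_arm(series=[[[0.1,-0.13,0,0,0,0,0.35],[0.22,-0.28,0,0,0,0,0.35],[0.439,-0.573,0,0,0,0,0.35],[0.439,-0.573,0,0,0,0,0.35],[0.439,-0.573,0,0,0,0,0.35],[0.439,-0.573,0,0,0,0,0.35],[0.439,-0.573,0,0,0,0,0.35],[0.439,-0.573,0,0,0,0,0.35]]])

```text
time: 14.37
tcp_pos: [0.5697, -0.03, 0.2209]
tcp_rot: [3.14, -0.001, -2.401]
force: [0.2, 0.6, -0.5]
width: 0.418
grip_force: 25.0
```

Request:
move_arm(series=[[[0.1,-0.13,0,0,0,0,0.35],[0.22,-0.28,0,0,0,0,0.35],[0.439,-0.573,0,0,0,0,0.35],[0.439,-0.573,0,0,0,0,0.35],[0.439,-0.573,0,0,0,0,0.35],[0.439,-0.573,0,0,0,0,0.35],[0.439,-0.573,0,0,0,0,0.35],[0.439,-0.573,0,0,0,0,0.35]]])

```text
time: 15.03
tcp_pos: [0.586, -0.2087, 0.2216]
tcp_rot: [3.141, -0.0, -2.4]
force: [0.3, -0.2, -0.3]
width: 0.417
grip_force: 25.0
```

Request:
move_arm(series=[[[0,0,0.1,0,0,0,0.35],[0,0,0.25,0,0,0,0.35],[0,0,0.4,0,0,0,0.35],[0,0,0.55,0,0,0,0.35],[0,0,0.68,0,0,0,0.35],[0,0,0.73,0,0,0,0.35],[0,0,0.73,0,0,0,0.35],[0,0,0.73,0,0,0,0.35]]])

```text
time: 15.7
tcp_pos: [0.5861, -0.2086, 0.0395]
tcp_rot: [3.141, -0.001, -2.399]
force: [0.2, -1.2, 0.4]
width: 0.418
grip_force: 25.0
```

Run:
```python
from m import *
go([.586,-.21,.0085],-2.4)
```

```text
from [ 0.5861 -0.2086  0.0395] [ 3.141  -0.001  -2.3987] shift [ 0.004  -0.0038  0.1239] turn [ 0.0008 -0.0012  0.0017]
```

Request:
move_arm(series=[[[0.004,-0.004,0.03,0,0,0,0.35],[0.004,-0.004,0.06,0,0,0,0.35],[0.004,-0.004,0.08,0,0,0,0.35],[0.004,-0.004,0.1,0,0,0,0.35],[0.004,-0.004,0.115,0,0,0,0.35],[0.004,-0.004,0.122,0,0,0,0.35],[0.004,-0.004,0.122,0,0,0,0.35],[0.004,-0.004,0.122,0,0,0,0.35]]])

```text
time: 16.37
tcp_pos: [0.5859, -0.2115, 0.0091]
tcp_rot: [3.142, -0.0, -2.401]
force: [0.1, 0.9, -0.5]
width: 0.421
grip_force: 25.0
```

Request:
move_arm(series=[[[0,0,0,0,0,0,0.35],[0,0,0,0,0,0,0.53],[0,0,0,0,0,0,0.53],[0,0,0,0,0,0,0.53],[0,0,0,0,0,0,0.53],[0,0,0,0,0,0,0.53],[0,0,0,0,0,0,0.53],[0,0,0,0,0,0,0.53]]])

```text
time: 17.03
tcp_pos: [0.5859, -0.2114, 0.0091]
tcp_rot: [-3.142, 0.0, -2.401]
force: [1.0, -0.1, -0.2]
width: 0.526
grip_force: 0.0
```

Request:
move_arm(series=[[[0,0,-0.03,0,0,0,0.53],[0,0,-0.1,0,0,0,0.53],[0,0,-0.25,0,0,0,0.53],[0,0,-0.4,0,0,0,0.53],[0,0,-0.55,0,0,0,0.53],[0,0,-0.7,0,0,0,0.53],[0,0,-0.85,0,0,0,0.53],[0,0,-0.85,0,0,0,0.53]]])

```text
time: 17.7
tcp_pos: [0.5894, -0.2126, 0.2313]
tcp_rot: [-3.13, 0.007, -2.4]
force: [1.1, -0.2, 1.2]
width: 0.529
grip_force: 0.0
```

Run:
```python
from m import *
go([.4387,.0118,.222],-2.4)
```

```text
from [ 0.5894 -0.2126  0.2313] [-3.1305  0.0072 -2.3997] shift [-0.1619  1.0694  0.0266] turn [-0.0142  0.0092  0.0003]
```

Request:
move_arm(series=[[[-0.16,0.95,0,0,0,0,0.75],[-0.16,0.95,0,0,0,0,0.75],[-0.16,0.95,0,0,0,0,0.75],[-0.16,0.95,0,0,0,0,0.75],[-0.16,0.95,0,0,0,0,0.75],[-0.16,0.95,0,0,0,0,0.75],[-0.16,0.95,0,0,0,0,0.75],[-0.16,0.95,0,0,0,0,0.75]]])

```text
time: 18.37
tcp_pos: [0.4546, -0.0078, 0.2226]
tcp_rot: [-3.141, 0.002, -2.397]
force: [0.3, -1.4, 0.1]
width: 0.75
grip_force: 0.0
```

Run:
```python
from m import *
im=cams.capture("top"); cv2.imwrite("pics/t2.png",im[:,:,::-1])
go([.4387,.0118,.07],-2.4)
```

```text
from [ 0.4552 -0.0086  0.2224] [-3.1408  0.0015 -2.3987] shift [-0.0055  0.1052  0.6094] turn [-0.001   0.002   0.0017]
```

View pics/t2.png

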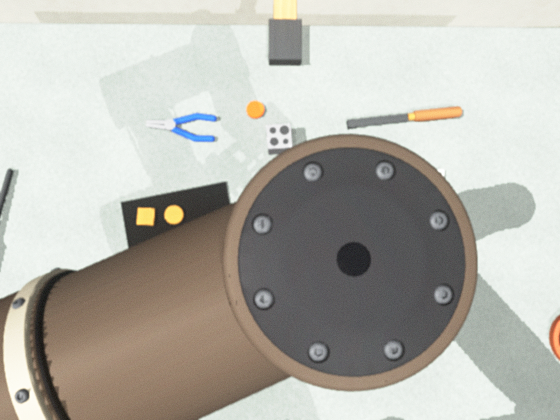

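The arm covers the tray in this view. The block, file and pliers are undisturbed. Going down over the bobbin.

Request:
move_arm(series=[[[-0.005,0.106,0,0,0,0,0.75],[-0.005,0.106,0.1,0,0,0,0.75],[-0.005,0.106,0.25,0,0,0,0.75],[-0.005,0.106,0.4,0,0,0,0.75],[-0.005,0.106,0.5,0,0,0,0.75],[-0.005,0.106,0.6,0,0,0,0.75],[-0.005,0.106,0.6,0,0,0,0.75],[-0.005,0.106,0.6,0,0,0,0.75]]])

```text
time: 19.08
tcp_pos: [0.4379, 0.01, 0.0709]
tcp_rot: [3.141, -0.004, -2.402]
force: [1.1, -0.1, 2.1]
width: 0.754
grip_force: 0.0
```

Run:
```python
from m import *
go([.4387,.0118,.018],-2.4)
im=cams.capture("side"); cv2.imwrite("pics/s2.png",cv2.resize(im[130:270,220:400],None,fx=4,fy=4)[:,:,::-1])
```

```text
from [0.4379 0.01   0.0709] [ 3.1409 -0.0036 -2.4023] shift [-0.0078  0.0031  0.2115] turn [ 0.0008 -0.0046 -0.0029]
```

View pics/s2.png

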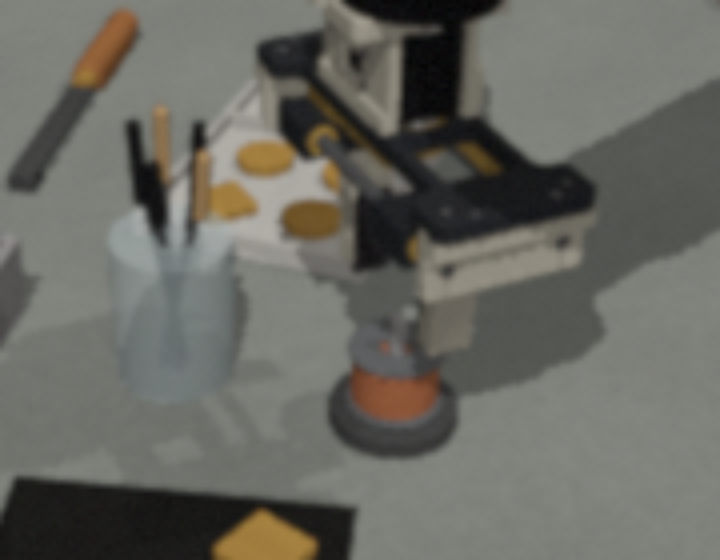

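The gripper straddles the bobbin and clears the jar. The blanks lie flat in the tray.

Request:
move_arm(series=[[[-0.008,0.003,0.03,0,0,0,0.75],[-0.008,0.003,0.07,0,0,0,0.75],[-0.008,0.003,0.11,0,0,0,0.75],[-0.008,0.003,0.15,0,0,0,0.75],[-0.008,0.003,0.19,0,0,0,0.75],[-0.008,0.003,0.21,0,0,0,0.75],[-0.008,0.003,0.21,0,0,0,0.75],[-0.008,0.003,0.21,0,0,0,0.75]]])

```text
time: 19.8
tcp_pos: [0.4397, 0.0134, 0.0196]
tcp_rot: [-3.141, 0.001, -2.401]
force: [0.4, -0.5, 0.6]
width: 0.747
grip_force: 0.0
```

Request:
move_arm(series=[[[0,0,0,0,0,0,0.48],[0,0,0,0,0,0,0.48],[0,0,0,0,0,0,0.48],[0,0,0,0,0,0,0.48],[0,0,0,0,0,0,0.48],[0,0,0,0,0,0,0.48],[0,0,0,0,0,0,0.48],[0,0,0,0,0,0,0.48]]], grip_force=25)

```text
time: 20.47
tcp_pos: [0.4395, 0.0134, 0.0195]
tcp_rot: [-3.141, 0.001, -2.401]
force: [-1.1, 1.3, 6.8]
width: 0.552
grip_force: 25.0
```

Request:
move_arm(series=[[[0,0,-0.05,0,0,0,0.48],[0,0,-0.1,0,0,0,0.48],[0,0,-0.15,0,0,0,0.48],[0,0,-0.2,0,0,0,0.48],[0,0,-0.25,0,0,0,0.48],[0,0,-0.3,0,0,0,0.48],[0,0,-0.35,0,0,0,0.48],[0,0,-0.4,0,0,0,0.48]]])

```text
time: 21.13
tcp_pos: [0.4387, 0.013, 0.1195]
tcp_rot: [3.141, -0.0, -2.401]
force: [0.3, 0.4, -0.7]
width: 0.548
grip_force: 25.0
```

Request:
move_arm(series=[[[0,0,-0.1,0,0,0,0.48],[0,0,-0.2,0,0,0,0.48],[0,0,-0.3,0,0,0,0.48],[0,0,-0.4,0,0,0,0.48],[0,0,-0.4,0,0,0,0.48],[0,0,-0.4,0,0,0,0.48],[0,0,-0.4,0,0,0,0.48],[0,0,-0.4,0,0,0,0.48]]])

```text
time: 21.8
tcp_pos: [0.4383, 0.0129, 0.2178]
tcp_rot: [3.141, -0.002, -2.401]
force: [-0.1, -0.4, -1.5]
width: 0.557
grip_force: 25.0
```

Run:
```python
from m import *
go([.5,-.16,.22],-1.615)
go([.5548,-.2895,.22],-1.615)
```

```text
from [0.4383 0.0129 0.2178] [ 3.1406 -0.002  -2.4012] shift [ 0.2842 -0.6771 -0.0088] turn [ 0.0022 -0.0019 -1.0011]
from [0.4383 0.0129 0.2178] [ 3.1406 -0.002  -2.4012] shift [ 0.4718 -1.2073 -0.009 ] turn [ 0.0022 -0.0019 -1.0011]
```

Request:
move_arm(series=[[[0.05,-0.1,0,0,0,-0.14,0.48],[0.1,-0.22,0,0,0,-0.28,0.48],[0.14,-0.34,0,0,0,-0.42,0.48],[0.19,-0.46,0,0,0,-0.56,0.48],[0.24,-0.58,0,0,0,-0.7,0.48],[0.284,-0.677,0,0,0,-0.84,0.48],[0.284,-0.677,0,0,0,-1.0,0.48],[0.284,-0.677,0,0,0,-1.0,0.48]]])

```text
time: 22.47
tcp_pos: [0.5003, -0.161, 0.2171]
tcp_rot: [3.138, -0.0, -1.613]
force: [0.6, -0.1, -2.2]
width: 0.552
grip_force: 25.0
```

Run:
```python
from m import *
go([.5548,-.2895,.22],-1.615)
```

```text
from [ 0.5003 -0.161   0.2171] [ 3.1379 -0.0002 -1.6126] shift [ 0.5044 -0.2391 -0.0126] turn [ 0.0047 -0.0002  0.003 ]
```

Request:
move_arm(series=[[[0.1,-0.05,0,0,0,0,0.48],[0.2,-0.1,0,0,0,0,0.48],[0.3,-0.15,0,0,0,0,0.48],[0.4,-0.2,0,0,0,0,0.48],[0.504,-0.239,0,0,0,0,0.48],[0.504,-0.239,0,0,0,0,0.48],[0.504,-0.239,0,0,0,0,0.48],[0.504,-0.239,0,0,0,0,0.48]]])

```text
time: 23.13
tcp_pos: [0.5544, -0.2874, 0.218]
tcp_rot: [3.14, 0.001, -1.618]
force: [-0.1, 1.3, -1.7]
width: 0.551
grip_force: 25.0
```

Run:
```python
from m import *
go([.5548,-.2895,.05],-1.615)
ring=lambda z:[[.5548,-.2895,z]]
im=cams.capture("side").copy()
c=np.array([.558,-.2176]); ex=np.array([.999,-.044]); ey=np.array([.044,.999])
P=[c+sx*.070*ex+y*ey for sx,y in((-1,-.107),(1,-.107),(1,-.037),(-1,-.037))]
q=np.array([proj("side",[*p,.004]) for p in P],np.int32); cv2.polylines(im,[q],True,(255,0,0),1)
cv2.imwrite("pics/s3.png",cv2.resize(im[60:220,230:370],None,fx=3.6,fy=3.6)[:,:,::-1])
```

```text
from [ 0.5544 -0.2874  0.218 ] [ 3.1397  0.0006 -1.6181] shift [ 0.0088 -0.0032  0.672 ] turn [ 0.0024  0.0008 -0.0039]
```

View pics/s3.png

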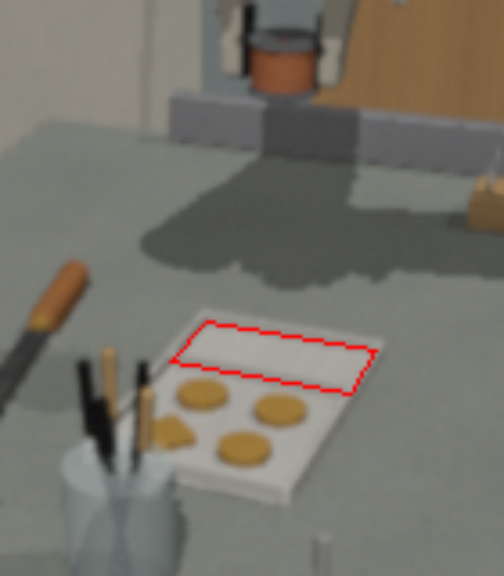

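The large compartment holds three rounds and one square. The bobbin is upright in the gripper, and the overlay matches the small compartment. Lowering it.

Request:
move_arm(series=[[[0.008,-0.003,0.1,0,0,0,0.48],[0.008,-0.003,0.2,0,0,0,0.48],[0.008,-0.003,0.32,0,0,0,0.48],[0.008,-0.003,0.44,0,0,0,0.48],[0.008,-0.003,0.56,0,0,0,0.48],[0.008,-0.003,0.66,0,0,0,0.48],[0.008,-0.003,0.7,0,0,0,0.48],[0.008,-0.003,0.7,0,0,0,0.48]]])

```text
time: 23.85
tcp_pos: [0.5539, -0.2888, 0.0418]
tcp_rot: [3.137, 0.001, -1.615]
force: [-0.7, 0.4, -1.5]
width: 0.551
grip_force: 25.0
```

Run:
```python
from m import *
go([.5548,-.2895,.0125],-1.615)
```

```text
from [ 0.5539 -0.2888  0.0418] [ 3.137   0.0009 -1.6154] shift [ 0.0026 -0.0042  0.1172] turn [ 0.0059  0.0012 -0.0006]
```

Request:
move_arm(series=[[[0.003,-0.003,0.03,0,0,0,0.48],[0.003,-0.003,0.06,0,0,0,0.48],[0.003,-0.003,0.08,0,0,0,0.48],[0.003,-0.003,0.095,0,0,0,0.48],[0.003,-0.003,0.105,0,0,0,0.48],[0.003,-0.003,0.112,0,0,0,0.48],[0.003,-0.003,0.116,0,0,0,0.48],[0.003,-0.003,0.116,0,0,0,0.48]]])

```text
time: 24.52
tcp_pos: [0.5563, -0.2911, 0.015]
tcp_rot: [3.142, 0.0, -1.616]
force: [0.5, -0.1, -0.9]
width: 0.55
grip_force: 25.0
```

Request:
move_arm(series=[[[0,0,0.003,0,0,0,0.48],[0,0,0.006,0,0,0,0.48],[0,0,0.009,0,0,0,0.48],[0,0,0.012,0,0,0,0.48],[0,0,0.012,0,0,0,0.48],[0,0,0.012,0,0,0,0.48],[0,0,0.012,0,0,0,0.48],[0,0,0.012,0,0,0,0.48]]])

```text
time: 25.18
tcp_pos: [0.5564, -0.291, 0.0121]
tcp_rot: [-3.142, -0.0, -1.616]
force: [-0.2, 0.3, -2.4]
width: 0.55
grip_force: 25.0
```

Request:
move_arm(series=[[[0,0,0,0,0,0,0.58],[0,0,0,0,0,0,0.62],[0,0,0,0,0,0,0.68],[0,0,0,0,0,0,0.68],[0,0,0,0,0,0,0.68],[0,0,0,0,0,0,0.68],[0,0,0,0,0,0,0.68],[0,0,0,0,0,0,0.68]]])

```text
time: 25.85
tcp_pos: [0.5564, -0.291, 0.0121]
tcp_rot: [-3.142, -0.0, -1.616]
force: [-0.2, -0.5, 0.9]
width: 0.679
grip_force: 0.0
```

Request:
move_arm(series=[[[0,0,-0.03,0,0,0,0.68],[0,0,-0.08,0,0,0,0.68],[0,0,-0.14,0,0,0,0.68],[0,0,-0.22,0,0,0,0.68],[0,0,-0.35,0,0,0,0.68],[0,0,-0.5,0,0,0,0.68],[0,0,-0.65,0,0,0,0.68],[0,0,-0.8,0,0,0,0.68]]])

```text
time: 26.52
tcp_pos: [0.5559, -0.291, 0.2146]
tcp_rot: [-3.141, -0.0, -1.616]
force: [1.4, -0.9, -1.0]
width: 0.683
grip_force: 0.0
```

Request:
move_arm(series=[[[0.9,0,0,0,0,0,0.68],[0.9,0,0,0,0,0,0.68],[0.9,0,0,0,0,0,0.68],[0.9,0,0,0,0,0,0.68],[0.9,0,0,0,0,0,0.68],[0.9,0,0,0,0,0,0.68],[0.9,0,0,0,0,0,0.68],[0.9,0,0,0,0,0,0.68]]])

```text
time: 27.18
tcp_pos: [0.5454, -0.5169, 0.2115]
tcp_rot: [3.141, 0.001, -1.618]
force: [-0.3, 0.1, -0.4]
width: 0.678
grip_force: 0.0
```

Run:
```python
from m import *
a=cams.capture("top"); b=cams.capture("side")
cv2.imwrite("pics/f.png",cv2.hconcat([cv2.resize(a[90:300,110:470],(400,233)),cv2.resize(b[110:310,170:370],(400,400))[:233*1]])[:,:,::-1] if 0 else np.vstack([cv2.resize(a[90:300,110:470],(540,315)),cv2.resize(b[120:265,170:430],(540,285))[:285]])[:,:,::-1])
for x,n in blobs("top",(15,110,90),(28,255,255)): print(x,n,onplane("top",x,.010))
```

```text
[284.5995   8.9539] 412 [ 0.9783 -0.0022  0.01  ]
[356.713  185.4565] 230 [ 0.5921 -0.1525  0.01  ]
[385.9598 188.5625] 224 [ 0.5858 -0.2134  0.01  ]
[173.2157 214.2059] 306 [0.5308 0.2268 0.01  ]
[356.8182 213.0693] 231 [ 0.5343 -0.1518  0.01  ]
[145.0699 215.848 ] 329 [0.5273 0.2843 0.01  ]
[385.0563 217.0476] 231 [ 0.5262 -0.2102  0.01  ]
[216.9688 246.028 ] 321 [0.4658 0.1359 0.01  ]
[186.628  250.2957] 328 [0.457  0.1975 0.01  ]
[  5.2812 329.4896] 96 [0.299  0.5546 0.01  ]
```

View pics/f.png

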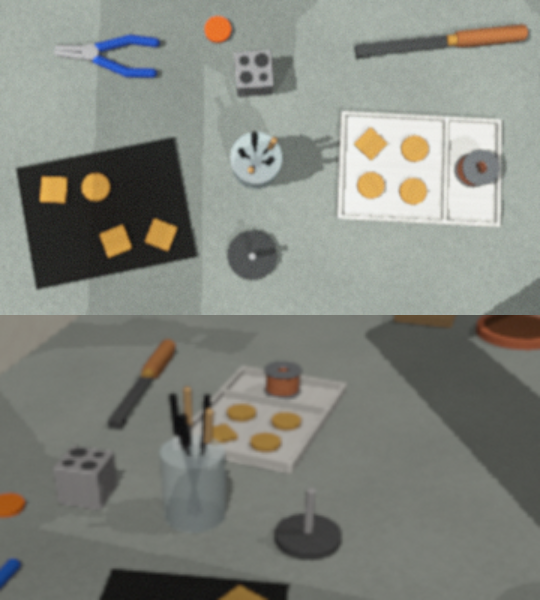

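The final picture shows the bobbin standing upright in the small compartment. The large compartment holds three rounds and its square, the spare round and the three other squares are still on the mat, and the bystanders are undisturbed.

```bash
python3 -c "
from rig import env
print(env.job_done())"
```

```text
the job is handed in; nothing more can be done
None
```

The job is handed in: the large compartment holds three round blanks plus its original square, the bobbin stands on end in the small one, and the camera showed nothing else moved, at about 27 s of the 72 s limit; no verdict came back.

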